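# Pass a rubber mould through the one-way gate of the mould lane

### The job

Lay the brown rubber mould block flat on the open feed end of the mould lane, long side along the lane. Then push it along the lane so that it opens the sprung gate itself, through and not over it, until it lies wholly inside the bay and the gate has swung shut behind it. Leave the other things on the table alone.

Things in the scene. Friction and masses are not known exactly. Their poses are not given: they have to be found in the camera images.
- mould: the part: a plain brown rubber block, 50 mm (its x) by 76 mm (its y, from -37 to +39 mm) by 22 mm high, about 0.11 kg, lying flat on the table. Origin: centre of the underside, z up. Grasp it from above across the 50 mm width. Either end may lead.
- lane: the fixed mould lane: plywood plate 360 mm long (its x from -170 to 190 mm), 136 mm wide (y), floor 10 mm above the table, low aluminium guides. Origin on the table under the plate, on its centre line and in the plane of the shut gate; z up, x = direction of travel through the gate. Two steel posts at x = -4 to -16 mm stand 44 mm above the floor, outside the throat.
- leaf (a joint): the gate: upright steel leaf 3 mm thick, 4 to 42 mm above the lane floor, reaching 80 mm from its upright hinge at lane x = 0, y = +42 mm. 0 = shut across the lane; grows (rad) as it swings into the bay (lane +x), to 1.65; opens that way only. A light spring shuts it (0.015 N m shut, 0.06 N m wide open). It can shut only when the bay is clear as far as x = 80 mm.
- leaf_tip (a point): free edge of the gate leaf, half-way up (23 mm above the lane floor), at lane x = 0, y = -36 mm when shut
- tape_roll: bystander: white roll of tape lying flat, 58 mm across, 24 mm high; origin centre of underside
- flux_bottle: bystander: white square bottle with ribbed cap, 46 x 46 x 71 mm; origin centre of underside
- feed (a point): middle of the lane's open feed end, on its floor (lane x = -120 mm); axes as the lane. No sides from x = -170 to -75 mm; then two guides narrow like a funnel from about 100 to 60 mm apart at x = -30 mm, and a 60 mm wide throat leads on to the gate at x = 0. These guides stand 17 mm above the floor.
- bay (a point): middle of the bay's free floor behind the gate (lane x = 130 mm); axes as the lane. The bay is open above and 96 mm wide; sides and end stop stand 21 mm above the floor; the end stop's inner face is at lane x = 185 mm.
Not all that is in view belongs to the job. What is shaped like the mould but orange or red is not meant.

How it is judged (in metres and radians):
On the way, in this order (a step that is already met when the one before it is completed fails the run):
1. the mould lies flat on the lane's feed end, in front of the gate, long side along the lane (within 30 degrees) (x of mould in the frame of lane between -0.17 and -0.045 m and y of mould in the frame of lane between -0.045 and 0.045 m and z of mould in the frame of lane between 0.006 and 0.016 m and angle between mould's own z axis and vertical below 0.15 rad and angle between the y axis of mould and the x axis of lane, either way round below 0.52 rad), for 0.2 s.
2. the mould, flat on the lane floor, is half-way through the gate and holds the leaf open (x of mould in the frame of lane between -0.02 and 0.035 m and z of mould in the frame of lane below 0.018 m and angle between mould's own z axis and vertical below 0.25 rad and value of joint leaf above 0.5 rad), for 0.04 s.
At the end, for the whole second after the job is handed in: The mould lies flat and at rest on the floor of the bay, wholly behind the gate, and the gate leaf is shut (within 0.08 rad) (x of mould in the frame of lane between 0.045 and 0.165 m and y of mould in the frame of lane between -0.03 and 0.03 m and z of mould in the frame of lane between 0.006 and 0.016 m and angle between mould's own z axis and vertical below 0.15 rad and linear speed of mould below 0.02 m/s and value of joint leaf below 0.08 rad); the robot touches nothing.
It fails at once if a bystander (tape roll or bottle) is moved by more than 30 mm or tipped over (distance of any of tape_roll, flux_bottle from where it was at the start of the episode above 0.03 m or angle between any of tape_roll, flux_bottle's own z axis and vertical above 0.5 rad).
It also fails if it takes over 59 s, if anything falls off the work surface, if the arm or the gripper's body presses on something with over 40 N, if the wrist force passes 120 N, or if a joint passes its speed limit or range.

### The arm

A 6-joint arm with a two-finger parallel gripper is mounted at the origin on the work surface; the furniture and walls round the work are solid. World frame = base frame: x ahead of the robot, y to its left, z up, the work surface at z = 0. Lengths are in mm, angles in rad, forces in N, time in s.
With the tool pointing down it reaches from about 250 to 800 mm from the base axis. Payload 3.9 kg.
Tool frame: the origin (TCP) lies at the very end of the fingers, on their centre line; the grasp point (between the pads) lies 19 mm behind it; z points along the fingers, y is the direction in which the jaws open and shut (so a half turn about z gives the same grasp; the last joint's range is limited). The gripper opens to 85 mm and grips with 20 to 120 N. Pads are 22 mm wide; open, the fingers measure 114 mm over their backs; the gripper's body (76 mm by 85 mm) begins 54 mm behind the grasp point. The pads swing forward as they close: fully open they stand 13 mm farther back than shut.
Start: joints at [1.337, 0.26, -0.138, 1.173, 0, 1.571], TCP at [121.626, 510.708, 231.304] pointing down, gripper open.
Joint ranges: [-2.78, 2.78], [-0.83, 1.72], [-1.28, 1.37], [-1.9, 2.12], [-1.57, 1.48], [-3.14, 3.14]. Speed limits (rad/s): [2.57, 2.57, 3.14, 3.14, 3.14, 3.14].

### API

Orientations are given as a 3x3 rotation matrix whose columns are the frame's x, y, z axes.
In Python, from cell import robot gives the robot as it stands.
- The arm moves only by the tool move_arm, never from a script. Its argument "steps" is a list of rows, each a list of 7 numbers: the closure in counts, from 0 (fully open) to 255 (shut), then the shift along the tool's x, y, z in cm, then the turn, a rotation vector about the tool's x, y, z in degrees. In form: [[fingers, x, y, z, rx, ry, rz], ...]. A call has 1 to 5 rows; each row is the pose to reach, as a shift and turn from the pose measured when the call began, along the tool's axes at that moment; what a row does not reach only later rows make up. A row lasts 1/10 s, in which the tool goes at most 50 mm and 8.59 degrees, less where a joint would pass 70% of its speed; a pose out of reach is approached as far as the arm can. A call with a gripper value outside its range is refused whole. The fingers move at their own pace and stop on an object; "grip_force" is the grip in N (left out, the last holds). Time passes only in rows, so rows that repeat a pose let the fingers close. It gives the time, the measured TCP pose, the force and the opening at its end, in the units of the state.
- robot.sense(): the state, without advancing time (a new reading comes with each control period).
- robot.grab_frame(name): name is "scene" or "top" or "wrist"; returns a dict with "image" (384x512x3 uint8, red, green, blue), "z_map" (384x512 float32, mm along the optical axis (not along the pixel's ray), 0 where there is no reading), "intrinsics" (3x3 intrinsics, pixels), "xyz" and "orientation" of the camera in the world. Camera axes: x right, y up, looking along -z (the intrinsics and any distortion apply to the point x, -y, -z); pixel columns grow to the right and rows downward; lengths in mm; the calibration is good to about 2 mm. The wrist camera is an equidistant fisheye: a pixel r from the principal point sees the ray r / f radians off the axis. A picture is of the moment at which its call begins.
- robot.hand_in(): hands the job in, once; it reports no verdict.
The state is a dict: "clock": time; "q": joint angles; "joint_vel": joint speeds; "joint_torque": joint torques, N m; "tool_pos": TCP position; "eef_rot": TCP orientation; "force": force on the tool from outside, world axes, zero at the start; "moment": the same for the moment, N m; "finger_gap": opening from 0.0 (shut) to 1.0 (fully open).
Only numpy, scipy, OpenCV 4.12 (cv2) and the standard library are available. Lean on these libraries where they do the work, as an engineer would, in place of code of your own. Each camera call takes 0.05 s, during which the arm holds its last target. There are 200 camera calls.

## Working session

There is one attempt and no reset: what is moved stays moved. The work goes in short steps, Python scripts to look and compute and a tool call to move; the robot and the scene stay as the last step left them, time stands still between calls to the robot, and variables do not carry over. Pictures are saved under pics/ and viewed, about 8 in all and at most 12, crops included, and the job is handed in when it is done.

Besides the shell and the picture viewer there is one more tool, called after "Emit:" as name(argument=value, ...) on one line, values as JSON. move_arm: Moves the arm, as the interface text tells. Its arguments: {"type":"object","properties":{"steps":{"type":"array"},"grip_force":{"type":"number"}},"required":["steps"]}

```bash
mkdir -p pics; ls; cat > h.py <<'E'
import numpy as np, cv2
from cell import robot
def grab(n,save=None):
    f=robot.grab_frame(n)
    if save:
        np.savez(save+'.npz',**{k:f[k] for k in f}); cv2.imwrite('pics/'+save+'.png',f['image'][:,:,::-1])
    return f
def load(s): return np.load(s+'.npz',allow_pickle=True)
def ray(f,u,v,fish=False):
    K=f['intrinsics']; x=(u-K[0,2])/K[0,0]; y=(v-K[1,2])/K[1,1]
    if fish:
        r=np.hypot(x,y); s=np.sin(r)/r if r>0 else 1; d=np.array([x*s,-y*s,-np.cos(r)])
    else: d=np.array([x,-y,-1.])
    return f['orientation']@d
def onz(f,u,v,z,fish=False):
    d=ray(f,u,v,fish); c=np.asarray(f['xyz']); return c+d*(z-c[2])/d[2]
def dep(f,u,v):
    """world point from z_map (median 3x3)"""
    z=f['z_map'][int(v)-1:int(v)+2,int(u)-1:int(u)+2]; z=np.median(z[z>0]) if (z>0).any() else np.nan
    return np.asarray(f['xyz'])+ray(f,u,v)*z
E
python3 - <<'E'
from h import *
a=grab('scene','scene0');b=grab('top','top0')
cv2.imwrite('pics/both0.png',np.hstack([cv2.resize(x['image'],(800,600))[:,:,::-1] for x in (b,)]))
for f in(a,b): print(f['xyz'],f['orientation'],f['intrinsics'])
print({k:f[k] for k in f if k not in('image','z_map')}.keys()); print(robot.sense())
E
```

```text
pics
[-287.26021712 -548.92299188  782.44327153] [[ 0.55503488  0.50988228 -0.65723385]
 [-0.83176195  0.35007779 -0.43083361]
 [ 0.01040855  0.78578979  0.61840606]] [[385.20169231   0.         253.6279575 ]
 [  0.         385.20169231 195.31264072]
 [  0.           0.           1.        ]]
[ 266.12120308  -21.44172907 1139.90470044] [[-0.05253553  0.97627646 -0.21005785]
 [-0.99861848 -0.05113372  0.01210283]
 [ 0.00107467  0.21040348  0.97761405]] [[450.32782865   0.         253.45659984]
 [  0.         450.32782865 194.27125087]
 [  0.           0.           1.        ]]
dict_keys(['intrinsics', 'xyz', 'orientation'])
{'clock': 0.1, 'q': array([ 1.33700462e+00,  2.60639746e-01, -1.39220422e-01,  1.17273139e+00,
        1.78316818e-05,  1.57081985e+00]), 'joint_vel': array([ 0.00032152, -0.00156975,  0.00273145, -0.00090039,  0.00128093,
        0.00173198]), 'joint_torque': array([ 5.58313441e-04, -4.06509268e+01,  2.54526937e+01,  1.00826577e-02,
        4.31334286e-05, -1.78938379e-06]), 'tool_pos': array([121.47751623, 510.12037594, 230.54435811]), 'eef_rot': array([[-9.72789516e-01,  2.31690246e-01, -4.33242715e-04],
       [ 2.31690650e-01,  9.72787956e-01, -1.74225668e-03],
       [ 1.77894168e-05, -1.79522732e-03, -9.99998388e-01]]), 'force': array([-0.85602292, -0.47257764,  1.00865109]), 'moment': array([-0.03043124,  0.02962286,  0.03516569]), 'finger_gap': 1.0001412298813936}
```

View pics/both0.png

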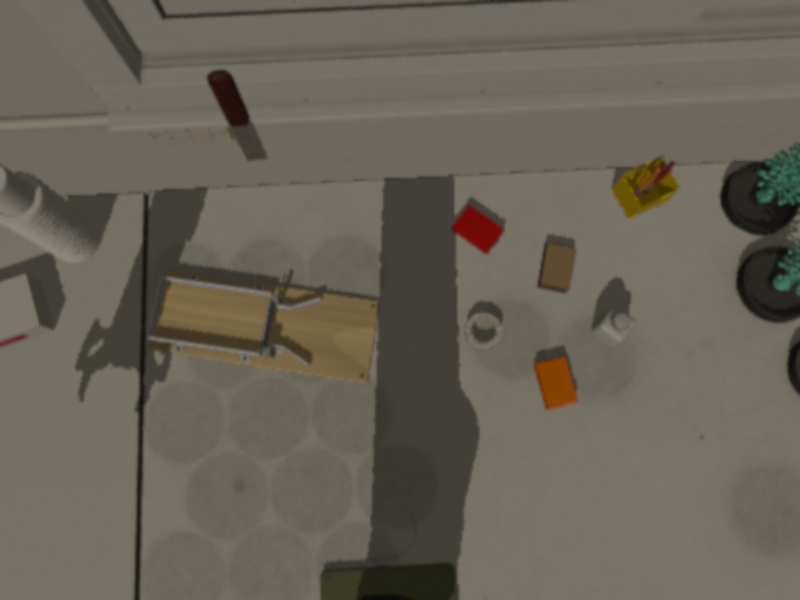

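View pics/scene0.png

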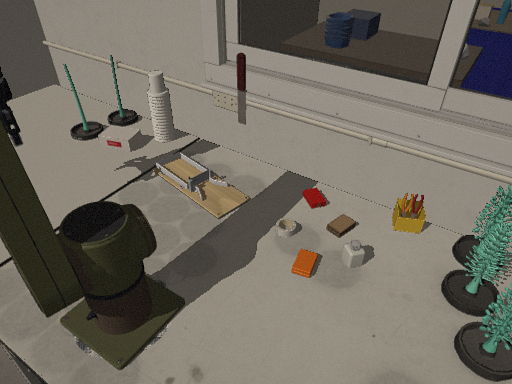

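Pictures 1–2. Candidates in the top view (800x600): brown block (557,266), orange (556,382), red (478,229). I choose the brown one. The lane's feed end is at right (375,335), the gate is at (270,325), and the bay is to the left. Next, a close crop of the block and the lane.

```bash
python3 - <<'E'
from h import *
t=load('top0')['image'][:,:,::-1]
t=np.clip(t.astype(float)*1.6,0,255).astype(np.uint8)
A=cv2.resize(t[165:255,90:250],None,fx=5,fy=5,interpolation=cv2.INTER_CUBIC)   # 800x450
B=cv2.resize(t[145:200,330:410],None,fx=5,fy=5,interpolation=cv2.INTER_CUBIC)
cv2.imwrite('pics/lane.png',A); 
f=load('top0'); s=load('scene0')
im=f['image'].astype(int); hsv=cv2.cvtColor(f['image'],cv2.COLOR_RGB2HSV)
print(hsv[170,356],hsv[245,356],hsv[146,306])
for F,c in((f,(356,170)),(s,(341,225))):
    h=cv2.cvtColor(F['image'],cv2.COLOR_RGB2HSV); u,v=c
    m=((abs(h[...,0].astype(int)-h[v,u,0])<6)&(h[...,1]>80)).astype(np.uint8); 
    n,l,st,ce=cv2.connectedComponentsWithStats(m); i=l[v,u]
    print(st[i],ce[i],dep(F,*c)); 
    if F is f:
        r=cv2.minAreaRect(np.argwhere(l==i)[:,::-1].astype(np.float32)); bp=cv2.boxPoints(r); print(r)
        for p in bp: print(p,onz(F,*p,22))
    print('centre', onz(F,*ce[i],22))
    ys,xs=np.where(l==i)
    P=np.array([np.asarray(F['xyz'])+ray(F,x,y)*F['z_map'][y,x] for x,y in zip(xs,ys)])
    P=P[abs(P[:,2]-22)<6]; q=P[:,:2].astype(np.float32); print('depth top',len(P),np.median(P[:,2]),cv2.minAreaRect(q))
E
```

```text
[ 16 118  95] [ 14 255 133] [  0 232 112]
[345 155  23  32 558] [356.03225806 170.58064516] [ 555.62522106 -301.17591664   24.41001835]
((356.0810852050781, 170.5135040283203), (19.399080276489258, 29.263019561767578), 9.462321281433105)
[344.10812 183.35135] [ 522.69647752 -267.9105604    22.        ]
[348.9189  154.48648] [ 598.61523422 -287.64015516   22.        ]
[368.05405 157.67566] [ 587.46716629 -336.21807769   22.        ]
[363.24326 186.54053] [ 511.81555583 -315.84437039   22.        ]
centre [ 554.70861892 -301.70807857   22.        ]
depth top 526 22.020484414484258 ((556.1231079101562, -302.6516418457031), (48.68941879272461, 75.1995849609375), 76.06546783447266)
[327 214  29  23 364] [340.84615385 224.81043956] [ 547.02473545 -307.56287181   23.55883808]
centre [ 549.24425707 -306.36296946   22.        ]
depth top 307 23.526497991277324 ((555.99609375, -305.0947265625), (49.13031005859375, 75.61058807373047), 74.34293365478516)
```

View pics/lane.png

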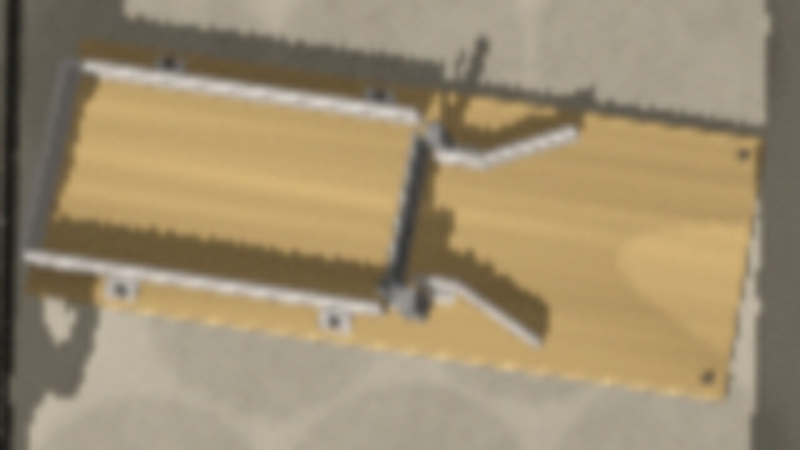

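Picture 3: lane feed edge corners are at crop (762,132) and (725,400), funnel tips at (577,130) and (540,343), the leaf runs from (420,140) to (395,290) with its hinge at the bottom, and the bay end is at left (75,65)–(28,255).

```bash
python3 - <<'E'
from h import *
f=load('top0'); s=load('scene0')
N=lambda u,v:(90+u/5-.4,165+v/5-.4)
P={k:onz(f,*N(*p),z)[:2] for k,p,z in [('feedR',(762,132),10),('feedL',(725,400),10),('endR',(75,65),31),('endL',(28,255),31),
 ('gR',(418,115),31),('gL',(385,308),31),('funR',(577,130),27),('funL',(540,343),27),('throR',(485,160),27),('throL',(460,285),27),('leafT',(420,135),52),('leafH',(393,292),52)]}
fm=(P['feedR']+P['feedL'])/2; em=(P['endR']+P['endL'])/2
d=em-fm; th=np.arctan2(d[1],d[0]); ex=np.array([np.cos(th),np.sin(th)]); ey=np.array([-ex[1],ex[0]])
O=fm+170*ex; print('th',np.degrees(th),'O',O,'len',np.linalg.norm(d))
for k,p in P.items(): print(k,p.round(1),((p-O)@ex).round(1),((p-O)@ey).round(1))
for n,F in(('top',f),('scene',s)):
    h=cv2.cvtColor(F['image'],cv2.COLOR_RGB2HSV)
    v,u=np.mgrid[0:384,0:512]; K=F['intrinsics']; z=F['z_map']
    W=np.asarray(F['xyz'])+np.stack([(u-K[0,2])/K[0,0]*z,-(v-K[1,2])/K[1,1]*z,-z],-1)@np.asarray(F['orientation']).T
    L=(W[...,:2]-O)@np.stack([ex,ey],1)
    m=(h[...,0]<25)&(h[...,1]>90)&(abs(L[...,0])<230)&(abs(L[...,1])<90)&(abs(W[...,2]-10)<5)
    print(n,m.sum(),np.median(W[m][:,2]),cv2.minAreaRect(W[m][:,:2].astype(np.float32)))
    # tall things near the gate (posts)
    m=(abs(L[...,0])<40)&(abs(L[...,1])<70)&(W[...,2]>45)&(W[...,2]<70); print('tall',np.c_[L[m],W[m][:,2]].round(0)[:40:2].tolist())
    for nm,(x,y) in {'tape':(0,0)}.items(): pass
for nm,(a,b) in {'tape':(483,330),'bottle':(618,322),'red':(478,229),'orange':(556,382)}.items(): print(nm,dep(f,a*.64,b*.64).round(0))
E
```

```text
th 78.79795123673675 O [483.80775384 172.79488184] len 351.3861811868816
feedR [519.   -6.5] -169.0 -69.4
feedL [382.5  18.5] -171.0 69.4
endR [567.4 339.9] 180.1 -49.5
endL [470.7 361.6] 182.7 49.5
gR [532.2 166.4] 3.1 -48.7
gL [434.8 184.2] 1.7 50.3
funR [521.2  86.8] -77.1 -53.3
funL [413.8 108.4] -76.8 56.1
throR [508.1 133.7] -33.7 -31.4
throL [445.  147.5] -32.4 33.2
leafT [517. 162.] -4.1 -34.6
leafH [439.2 176.4] -5.2 44.4
top 5770 10.245620508923707 ((485.3103942871094, 181.41415405273438), (358.8697814941406, 135.2068634033203), 78.36331176757812)
tall [[-10.0, -41.0, 57.0], [-10.0, -39.0, 56.0], [-14.0, -40.0, 53.0], [-3.0, -36.0, 53.0], [-10.0, -37.0, 52.0], [-14.0, -38.0, 51.0], [-2.0, -34.0, 48.0], [-9.0, -33.0, 56.0], [-14.0, -36.0, 47.0], [-3.0, -31.0, 50.0], [-14.0, -32.0, 54.0], [-1.0, -29.0, 50.0], [-2.0, -25.0, 55.0], [0.0, -21.0, 50.0], [-1.0, -18.0, 51.0], [-2.0, -15.0, 54.0], [-2.0, -12.0, 54.0], [-2.0, -10.0, 53.0], [-1.0, -7.0, 54.0], [-1.0, -5.0, 52.0]]
scene 1815 11.132151235979222 ((486.1845397949219, 186.72390747070312), (373.8207702636719, 137.2889404296875), 78.3376693725586)
tall [[-1.0, -38.0, 52.0], [1.0, -30.0, 51.0], [-1.0, -37.0, 49.0], [-12.0, -37.0, 54.0], [-6.0, -17.0, 57.0], [-1.0, -28.0, 49.0], [-5.0, -33.0, 49.0], [-11.0, -37.0, 50.0], [-5.0, -9.0, 56.0], [-4.0, -17.0, 52.0], [-11.0, -33.0, 47.0], [-16.0, -38.0, 47.0], [-3.0, -6.0, 53.0], [-2.0, -15.0, 48.0], [-15.0, -34.0, 45.0], [-5.0, 4.0, 54.0], [-5.0, -4.0, 51.0], [-5.0, -12.0, 47.0], [-3.0, 11.0, 53.0], [-0.0, 1.0, 47.0]]
tape [ 459. -176.    1.]
bottle [ 449. -376.   71.]
red [ 626. -178.   22.]
orange [ 366. -282.   22.]
```

Both views agree that the mould is at about (555.5,-303), its top at z≈22, and its long axis at about -15°. The lane origin is about (483.5,172), heading 78.5°, floor z≈10. I'm setting out for the mould.

Emit:
move_arm(steps=[[0,-61,-69,0,0,0,1.6],[0,-61,-69,0,0,0,1.6],[0,-61,-69,0,0,0,1.6],[0,-61,-69,0,0,0,1.6],[0,-61,-69,0,0,0,1.6]], grip_force=40)

```text
clock: 0.6
tool_pos: [239.4, 288.2, 231.1]
eef_rot: [[-0.966, 0.258, -0.0], [0.258, 0.966, -0.002], [-0.0, -0.002, -1.0]]
force: [1.7, -0.0, -0.1]
finger_gap: 0.999
```

Emit:
move_arm(steps=[[0,-45.8,-48.9,0,0,0,0],[0,-45.8,-48.9,0,0,0,0],[0,-45.8,-48.9,0,0,0,0],[0,-45.8,-48.9,0,0,0,0],[0,-45.8,-48.9,0,0,0,0]])

```text
clock: 1.1
tool_pos: [357.3, 67.6, 231.8]
eef_rot: [[-0.966, 0.258, 0.0], [0.258, 0.966, -0.002], [-0.0, -0.002, -1.0]]
force: [1.2, 1.7, -0.1]
finger_gap: 0.999
```

Emit:
move_arm(steps=[[0,-28,-32,0,0,0,0],[0,-28,-32,0,0,0,0],[0,-28,-32,0,0,0,0],[0,-28,-32,0,0,0,0],[0,-28,-32,0,0,0,0]])

```text
clock: 1.6
tool_pos: [467.5, -156.9, 231.8]
eef_rot: [[-0.966, 0.258, -0.0], [0.258, 0.966, -0.001], [0.0, -0.001, -1.0]]
force: [1.5, -0.6, -0.0]
finger_gap: 1.002
```

Emit:
move_arm(steps=[[0,-12.3,-11.8,0,0,0,0],[0,-12.3,-11.8,0,0,0,0],[0,-12.3,-11.8,0,0,0,0],[0,-12.3,-11.8,8,0,0,0],[0,-12.3,-11.8,11,0,0,0]])

```text
clock: 2.1
tool_pos: [557.8, -304.7, 134.3]
eef_rot: [[-0.965, 0.261, 0.005], [0.26, 0.965, -0.004], [-0.006, -0.003, -1.0]]
force: [-0.2, 0.2, -0.1]
finger_gap: 0.997
```

```bash
python3 - <<'E'
from h import *
f=grab('wrist','w1'); s=robot.sense(); print(s['tool_pos'],s['q'],s['eef_rot'].round(3)); print(f['intrinsics'],f['xyz'],f['orientation'])
im=f['image']; h=cv2.cvtColor(im,cv2.COLOR_RGB2HSV)
m=((h[...,0]>8)&(h[...,0]<22)&(h[...,1]>80)&(h[...,2]>40)).astype(np.uint8)
n,l,st,ce=cv2.connectedComponentsWithStats(m)
for i in range(1,n):
    if st[i][4]>500:
        c,_=cv2.findContours((l==i).astype(np.uint8),cv2.RETR_EXTERNAL,cv2.CHAIN_APPROX_NONE)
        W=np.array([onz(f,p[0][0],p[0][1],22,True)[:2] for p in c[0]],np.float32)
        print(st[i],ce[i],cv2.minAreaRect(W))
cv2.imwrite('pics/w1b.png',np.clip(im[:,:,::-1]*1.4,0,255).astype(np.uint8))
E
```

```text
[ 551.23233353 -301.1204691   123.5780928 ] [-0.4990039   0.5019994  -0.0495149   1.03104859 -0.00190039 -0.23567242] [[-0.965  0.26  -0.011]
 [ 0.26   0.966  0.004]
 [ 0.012  0.001 -1.   ]]
[[297.31863964   0.         262.45278934]
 [  0.         297.31863964 191.96152131]
 [  0.           0.           1.        ]] [ 483.70985126 -284.50258875  276.1413967 ] [[ 0.25954581 -0.92050927 -0.29205934]
 [ 0.96572566  0.24640472  0.08160059]
 [-0.00314929 -0.30322829  0.95291274]]
[ 209    0   65   28 1088] [238.10661765   9.41544118] ((404.0239562988281, -283.3525695800781), (54.671714782714844, 25.833833694458008), 72.98102569580078)
[498   0  14  88 869] [506.28423475  38.09896433] ((463.08538818359375, -8.438278198242188), (23.188011169433594, 106.02616119384766), 71.47946166992188)
[ 236  146   55   79 4073] [263.05205009 184.1694083 ] ((556.7415161132812, -304.51751708984375), (47.2386589050293, 73.00765228271484), 75.00575256347656)
```

View pics/w1b.png

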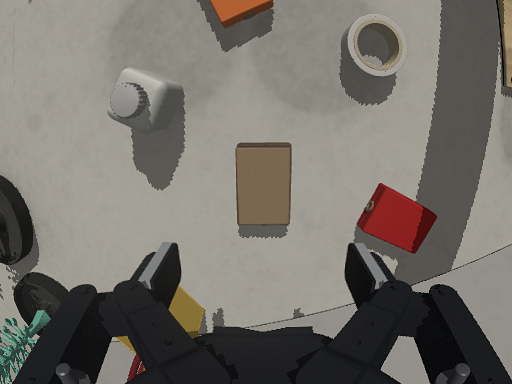

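Picture 4 (wrist): brown block at px (236–291, 143–225), between the open jaws' lines. It measures (556.7,-304.5) at 75°, which agrees with the top view. Descending.

Emit:
move_arm(steps=[[0,-0.6,-0.1,3,0,0,0],[0,-0.6,-0.1,6,0,0,0],[0,-0.6,-0.1,6.5,0,0,0],[0,-0.6,-0.1,6.5,0,0,0],[0,-0.6,-0.1,6.5,0,0,0]])

```text
clock: 2.65
tool_pos: [557.2, -303.8, 60.6]
eef_rot: [[-0.966, 0.26, -0.009], [0.26, 0.966, 0.003], [0.009, 0.0, -1.0]]
force: [-0.6, 0.2, 1.6]
finger_gap: 0.999
```

Emit:
move_arm(steps=[[0,0,0,2,0,-0.5,0],[0,0,0,4,0,-0.5,0],[0,0,0,5.3,0,-0.5,0],[0,0,0,5.7,0,-0.5,0],[0,0,0,5.7,0,-0.5,0]])

```text
clock: 3.15
tool_pos: [556.9, -303.7, 4.1]
eef_rot: [[-0.966, 0.26, -0.0], [0.26, 0.966, 0.0], [0.0, 0.0, -1.0]]
force: [0.3, 0.1, -0.3]
finger_gap: 0.997
```

Emit:
move_arm(steps=[[255,0,0,0,0,0,0],[255,0,0,0,0,0,0],[255,0,0,0,0,0,0],[255,0,0,0,0,0,0],[255,0,0,0,0,0,0]], grip_force=40)

```text
clock: 3.65
tool_pos: [557.8, -304.1, 5.3]
eef_rot: [[-0.966, 0.26, 0.002], [0.26, 0.966, -0.001], [-0.002, -0.0, -1.0]]
force: [-1.2, 0.2, 6.4]
finger_gap: 0.577
```

Emit:
move_arm(steps=[[255,0,0,0,0,0,0],[255,0,0,0,0,0,0],[255,0,0,-1,0,0,0],[255,0,0,-2,0,0,0],[255,0,0,-3,0,0,0]])

```text
clock: 4.15
tool_pos: [557.8, -304.2, 36.2]
eef_rot: [[-0.966, 0.26, 0.002], [0.26, 0.966, -0.001], [-0.002, -0.0, -1.0]]
force: [0.7, -0.3, -1.6]
finger_gap: 0.571
```

Grip holds (opening ≈ 48.5 mm). Carrying it to the feed end, turning 86.4°.

Emit:
move_arm(steps=[[255,0,0,-4,0,0,0],[255,0,0,-8,0,0,8],[255,2,4,-9,0,0,16],[255,5,8,-9,0,0,24],[255,8,12,-9,0,0,32]])

```text
clock: 4.65
tool_pos: [512.0, -166.6, 127.7]
eef_rot: [[-0.676, 0.737, 0.005], [0.737, 0.676, -0.001], [-0.005, 0.003, -1.0]]
force: [0.8, 2.1, -0.9]
finger_gap: 0.574
```

Emit:
move_arm(steps=[[255,4,2.2,0,0,0,8],[255,8,4.5,0,0,0,16],[255,12,7,0,0,0,24],[255,15,8.6,0,0,0,32],[255,17,9.7,0,0,0,40]])

```text
clock: 5.15
tool_pos: [467.7, 26.5, 128.2]
eef_rot: [[-0.04, 0.999, 0.006], [0.999, 0.04, -0.001], [-0.001, 0.006, -1.0]]
force: [0.3, 0.1, -0.8]
finger_gap: 0.576
```

```bash
cat > goto.py <<'E'
import sys
from h import *
# remaining tool shift (cm) and turn to lane pose (lx,ly,z) ; tool y along lane -y ; tool z down
def rem(lx,ly,z,th=78.5,O=(483.5,172.)):
    from scipy.spatial.transform import Rotation as R
    s=robot.sense(); t=np.radians(th); ex=np.array([np.cos(t),np.sin(t),0]); ey=np.array([-ex[1],ex[0],0])
    p=np.array([*O,0])+lx*ex+ly*ey+[0,0,z]
    y=-ey; zz=np.array([0,0,-1.]); Rt=np.stack([np.cross(y,zz),y,zz],1); E=s['eef_rot']
    print('clock',s['clock'],'pos',s['tool_pos'].round(1),'F',s['force'].round(1),'shift cm',(E.T@(p-s['tool_pos'])/10).round(2),'turn',np.degrees(R.from_matrix(E.T@Rt).as_rotvec()).round(2),'gap',round(s['finger_gap'],3))
if __name__=='__main__': rem(*map(float,sys.argv[1:4]))
E
python3 goto.py -115 0 60
```

```text
clock 5.15 pos [467.7  26.5 128.2] F [ 0.3  0.1 -0.8] shift cm [ 3.31 -0.62  6.82] turn [ 0.35  0.02 13.81] gap 0.576
```

Emit:
move_arm(steps=[[255,2,-0.3,3,0.3,0,7],[255,3.3,-0.6,5,0.3,0,13.8],[255,3.3,-0.6,6.8,0.3,0,13.8],[255,3.3,-0.6,6.8,0.3,0,13.8],[255,3.3,-0.6,6.8,0.3,0,13.8]])

```text
clock: 5.65
tool_pos: [461.0, 59.2, 60.9]
eef_rot: [[0.199, 0.98, 0.001], [0.98, -0.199, -0.0], [-0.0, 0.001, -1.0]]
force: [0.4, 0.7, -0.5]
finger_gap: 0.573
```

```bash
python3 - <<'E'
from h import *; from goto import rem
f=grab('top','t2'); rem(-115,0,16)
im=f['image'][165:255,120:250,::-1]
cv2.imwrite('pics/t2c.png',cv2.resize(np.clip(im*1.6,0,255).astype(np.uint8),None,fx=6,fy=6,interpolation=cv2.INTER_CUBIC))
E
```

```text
clock 5.7 pos [461.7  59.1  61.3] F [-0.1  0.  -0.6] shift cm [-0.01 -0.13  4.53] turn [ 0.15 -0.02  0.  ] gap 0.573
```

View pics/t2c.png

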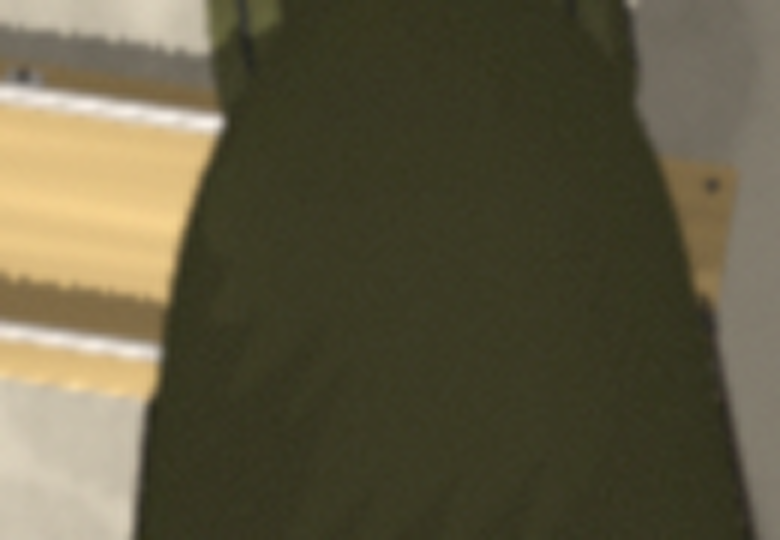

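Picture 5: the arm hides the feed end from above, so it is no use here. I'll lower by numbers, then check with the wrist camera.

Emit:
move_arm(steps=[[255,0,-0.1,2,0,0,0],[255,0,-0.1,3.5,0,0,0],[255,0,-0.1,4.1,0,0,0],[255,0,-0.1,4.4,0,0,0],[255,0,-0.1,4.5,0,0,0]])

```text
clock: 6.2
tool_pos: [461.6, 59.2, 16.9]
eef_rot: [[0.2, 0.98, 0.004], [0.98, -0.2, -0.0], [0.001, 0.004, -1.0]]
force: [0.5, -0.4, -0.9]
finger_gap: 0.575
```

```bash
python3 - <<'E'
from h import *; from goto import rem
f=grab('wrist','w2'); rem(-115,0,15.5)
cv2.imwrite('pics/w2b.png',np.clip(f['image'][:,:,::-1]*1.4,0,255).astype(np.uint8)); print(robot.sense()['force'])
E
```

```text
clock 6.25 pos [461.6  59.3  16.8] F [ 0.2  0.2 -1.7] shift cm [-0.01 -0.1   0.13] turn [ 0.21 -0.04 -0.01] gap 0.573
[ 0.20175695  0.20165917 -1.65965479]
```

View pics/w2b.png

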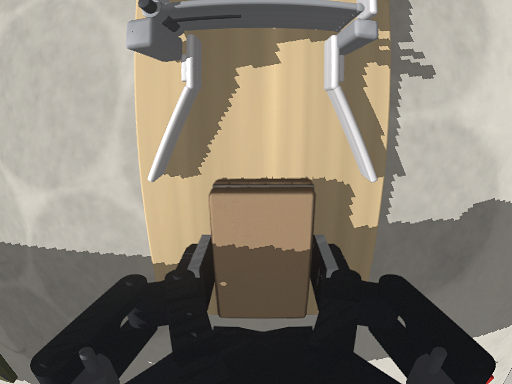

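Picture 6: the block (209–315, 180–318) lies square in the lane, on the same centre line (col 262) as the throat (196–328). Lowering the last millimetre and opening.

Emit:
move_arm(steps=[[255,0,0,0.15,0,0,0],[255,0,0,0.15,0,0,0],[120,0,0,0.1,0,0,0],[60,0,0,0,0,0,0],[0,0,0,0,0,0,0]])

```text
clock: 6.75
tool_pos: [461.9, 59.3, 17.2]
eef_rot: [[0.2, 0.98, 0.005], [0.98, -0.2, 0.0], [0.001, 0.004, -1.0]]
force: [-0.4, 0.3, 0.7]
finger_gap: 0.896
```

Emit:
move_arm(steps=[[0,0,0,0,0,0,0],[0,0,0,-2,0,0,0],[0,0,0,-4,0,0,0],[0,-3,0,-6,0,0,0],[0,-7,0,-6,0,0,0]])

```text
clock: 7.25
tool_pos: [450.7, -9.0, 79.7]
eef_rot: [[0.196, 0.981, 0.011], [0.981, -0.196, 0.0], [0.002, 0.011, -1.0]]
force: [1.5, -0.2, 0.5]
finger_gap: 1.001
```

```bash
python3 - <<'E'
from h import *; from goto import rem
f=grab('wrist','w3'); rem(-176,0,17)
O=np.array([483.5,172.]);t=np.radians(78.5);B=np.array([[np.cos(t),-np.sin(t)],[np.sin(t),np.cos(t)]])
im=f['image']; cv2.imwrite('pics/w3b.png',np.clip(im[:,:,::-1]*1.4,0,255).astype(np.uint8))
np.save('B.npy',B)
E
```

```text
clock 7.3 pos [447.3 -14.7  78.5] F [-2.6 -5.   0.2] shift cm [ 1.44 -0.22  6.14] turn [ 0.41  0.23 -0.15] gap 0.996
```

View pics/w3b.png

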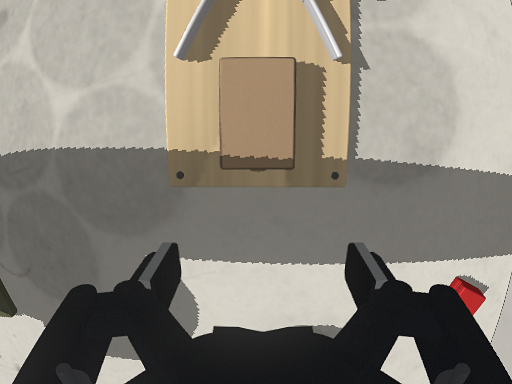

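Picture 7: the block (220–295, 58–168) lies flat and square on the feed end, before the funnel tips at (180,57) and (338,55). Closing the fingers nearly shut and going down behind it.

Emit:
move_arm(steps=[[215,0.4,-0.2,0,0.4,0.2,-0.1],[215,0.4,-0.2,0,0.4,0.2,-0.1],[215,0.4,-0.2,2,0.4,0.2,-0.1],[215,0.4,-0.2,4,0.4,0.2,-0.1],[215,0.4,-0.2,4,0.4,0.2,-0.1]])

```text
clock: 7.8
tool_pos: [444.2, -9.5, 36.3]
eef_rot: [[0.199, 0.98, -0.005], [0.98, -0.199, -0.0], [-0.001, -0.005, -1.0]]
force: [-0.7, 0.1, 0.2]
finger_gap: 0.167
```

```bash
python3 - <<'E'
from h import *; from goto import rem
rem(-182,0,15); f=load('w3'); B=np.load('B.npy')
for p in [(220,58),(295,58),(295,157),(220,157)]: print(((onz(f,*p,32,True)[:2]-[483.5,172])@B).round(1))
for p in [(180,57),(338,55)]: print('fun',((onz(f,*p,27,True)[:2]-[483.5,172])@B).round(1))
for p in [(166,187),(346,187)]: print('plate',((onz(f,*p,10,True)[:2]-[483.5,172])@B).round(1))
E
```

```text
clock 7.8 pos [444.2  -9.5  36.3] F [-0.7  0.1  0.2] shift cm [0.38 0.24 2.13] turn [-0.28  0.06  0.04] gap 0.167
[-79.3  22.6]
[-79.2 -24.5]
[-143.5  -25.6]
[-143.5   23.3]
fun [-76.3  50. ]
fun [-74.6 -53.8]
plate [-170.2   69.3]
plate [-170.1  -68.7]
```

Emit:
move_arm(steps=[[215,0.4,0.3,0.8,-0.3,0,0],[215,0.4,0.3,1.6,-0.3,0,0],[215,0.4,0.3,2.1,-0.3,0,0],[215,0.4,0.3,2.1,-0.3,0,0],[215,0.4,0.3,2.1,-0.3,0,0]])

```text
clock: 8.3
tool_pos: [447.9, -6.2, 15.4]
eef_rot: [[0.199, 0.98, 0.0], [0.98, -0.199, -0.001], [-0.001, 0.0, -1.0]]
force: [1.1, 0.1, -0.0]
finger_gap: 0.154
```

Emit:
move_arm(steps=[[215,1,0,0,0,0,0],[215,2,0,0,0,0,0],[215,3,0,0,0,0,0],[215,4,0,0,0,0,0],[215,5,0,0,0,0,0]])

```text
clock: 8.8
tool_pos: [458.1, 43.8, 15.5]
eef_rot: [[0.198, 0.98, 0.0], [0.98, -0.198, -0.001], [-0.001, 0.001, -1.0]]
force: [-0.3, -0.9, 0.3]
finger_gap: 0.155
```

```bash
python3 goto.py 95 0 15
```

```text
clock 8.8 pos [458.1  43.8  15.5] F [-0.3 -0.9  0.3] shift cm [ 2.257e+01 -4.000e-02  2.000e-02] turn [0.04 0.07 0.07] gap 0.155
```

Emit:
move_arm(steps=[[215,0.6,0,0,0,0,0],[215,1.2,0,0,0,0,0],[215,1.8,0,0,0,0,0],[215,2.4,0,0,0,0,0],[215,3,0,0,0,0,0]])

```text
clock: 9.3
tool_pos: [464.1, 73.5, 15.4]
eef_rot: [[0.198, 0.98, 0.0], [0.98, -0.198, -0.002], [-0.001, 0.001, -1.0]]
force: [-0.7, -1.7, 0.2]
finger_gap: 0.156
```

```bash
python3 - <<'E'
from h import *; from goto import rem
f=grab('wrist','w4'); rem(95,0,15)
cv2.imwrite('pics/w4b.png',np.clip(f['image'][:,:,::-1]*1.4,0,255).astype(np.uint8))
E
```

```text
clock 9.35 pos [464.5  74.4  15.5] F [ 0.5  0.6 -0.2] shift cm [19.44 -0.05  0.05] turn [0.05 0.   0.1 ] gap 0.158
```

View pics/w4b.png

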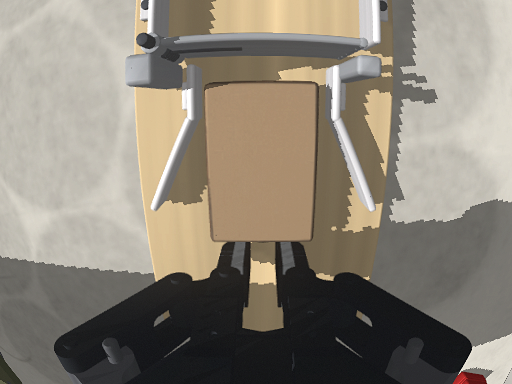

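Picture 8: the block (205–318, 80–240) stands square and central in the throat with its front just short of the shut leaf (row 45), and the finger tips (220–310) are behind it. I'll close the fingers a bit more for post clearance and push on.

Emit:
move_arm(steps=[[238,0.6,0,0,0,0,0],[238,1.2,0,0,0,0,0],[238,1.8,0,0,0,0,0],[238,2.4,0,0,0,0,0],[238,3.0,0,0,0,0,0]])

```text
clock: 9.85
tool_pos: [470.4, 103.9, 15.4]
eef_rot: [[0.198, 0.98, 0.001], [0.98, -0.198, -0.001], [-0.001, 0.001, -1.0]]
force: [-0.0, -2.6, -0.4]
finger_gap: 0.066
```

Emit:
move_arm(steps=[[238,0.6,0,0,0,0,0],[238,1.2,0,0,0,0,0],[238,1.8,0,0,0,0,0],[238,2.4,0,0,0,0,0],[238,3.0,0,0,0,0,0]])

```text
clock: 10.35
tool_pos: [476.2, 133.8, 15.3]
eef_rot: [[0.198, 0.98, 0.0], [0.98, -0.198, -0.001], [-0.001, 0.0, -1.0]]
force: [-0.5, -2.1, 0.6]
finger_gap: 0.066
```

```bash
python3 - <<'E'
from h import *; from goto import rem
f=grab('wrist','w5'); rem(95,0,15)
cv2.imwrite('pics/w5b.png',np.clip(f['image'][:,:,::-1]*1.4,0,255).astype(np.uint8))
E
```

```text
clock 10.4 pos [476.5 134.7  15.3] F [-0.8 -0.2 -0.2] shift cm [13.29 -0.03  0.04] turn [ 0.02 -0.    0.13] gap 0.066
```

View pics/w5b.png

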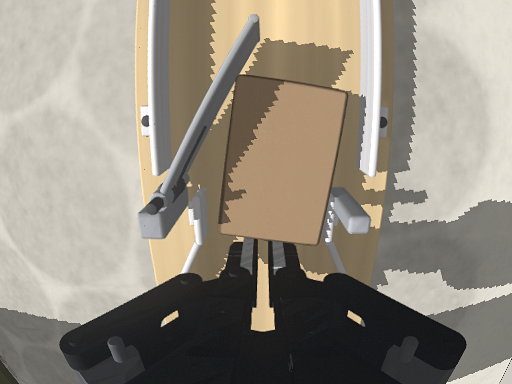

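Picture 9: the leaf is open about 60° (tip at (253,18)) and the block is half through at lane x≈11, flat but yawed about 7° towards -y. I'll shift the push slightly to that side (tool +y) to straighten it.

Emit:
move_arm(steps=[[238,0.4,0.3,0,0,0,0],[238,0.9,0.6,0,0,0,0],[238,1.5,0.7,0,0,0,0],[238,2.1,0.7,0,0,0,0],[238,2.7,0.7,0,0,0,0]])

```text
clock: 10.9
tool_pos: [489.4, 160.6, 15.4]
eef_rot: [[0.197, 0.98, 0.001], [0.98, -0.197, 0.001], [0.001, 0.001, -1.0]]
force: [-0.2, -0.5, -0.9]
finger_gap: 0.064
```

```bash
python3 - <<'E'
from h import *; from goto import rem
f=grab('wrist','w6'); rem(95,0,15)
cv2.imwrite('pics/w6b.png',np.clip(f['image'][:,:,::-1]*1.4,0,255).astype(np.uint8))
E
```

```text
clock 10.95 pos [490.3 161.7  15.7] F [ 0.4  0.4 -0.5] shift cm [10.38 -0.84  0.09] turn [ 0.14 -0.14  0.18] gap 0.068
```

View pics/w6b.png

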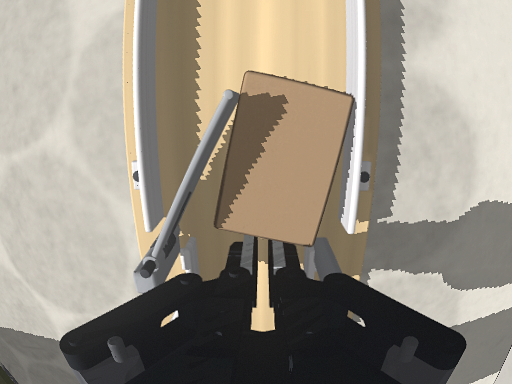

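Picture 10: the block is wholly past the throat line (217–355, 70–245), yawed about 13°, with its right front corner at the bay side (355,97) and the leaf lying along its left. I'll push on, keeping to the right of its centre.

Emit:
move_arm(steps=[[238,0.6,0,0,0,0,0],[238,1.2,0,0,0,0,0],[238,1.8,0,0,0,0,0],[238,2.2,0.4,0,0,0,0],[238,2.6,0.8,0,0,0,0]])

```text
clock: 11.45
tool_pos: [503.7, 186.1, 15.8]
eef_rot: [[0.196, 0.981, 0.003], [0.981, -0.196, 0.002], [0.003, 0.003, -1.0]]
force: [-0.5, -0.6, -0.1]
finger_gap: 0.068
```

Emit:
move_arm(steps=[[238,0.5,0.3,0,0,0,0],[238,1.0,0.5,0,0,0,0],[238,1.6,0.5,0,0,0,0],[238,2.2,0.5,0,0,0,0],[238,2.8,0.5,0,0,0,0]])

```text
clock: 11.95
tool_pos: [514.1, 213.0, 16.0]
eef_rot: [[0.196, 0.981, 0.003], [0.981, -0.196, 0.002], [0.003, 0.003, -1.0]]
force: [-0.6, -1.9, -1.0]
finger_gap: 0.068
```

```bash
python3 - <<'E'
from h import *; from goto import rem
f=grab('wrist','w7'); rem(95,0,15)
cv2.imwrite('pics/w7b.png',np.clip(f['image'][:,:,::-1]*1.4,0,255).astype(np.uint8))
E
```

```text
clock 12.0 pos [514.6 214.1  16. ] F [ 0.5  0.4 -0.6] shift cm [ 4.77 -2.19  0.12] turn [ 0.18 -0.23  0.24] gap 0.067
```

View pics/w7b.png

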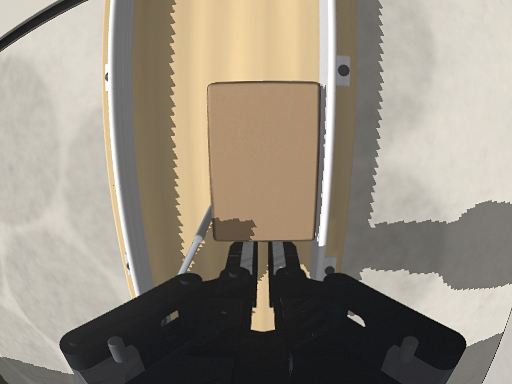

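Picture 11: the block is straight along the right bay side (207–320, 82–240) and the leaf trails at its left rear (210,205). Pushing the last 3.7 cm, then backing off a little and lifting clear.

Emit:
move_arm(steps=[[238,0.8,0,0,0,0,0],[238,1.6,0,0,0,0,0],[238,2.4,0,0,0,0,0],[238,3.1,0,0,0,0,0],[238,3.7,0,0,0,0,0]])

```text
clock: 12.5
tool_pos: [521.7, 251.2, 16.1]
eef_rot: [[0.195, 0.981, 0.004], [0.981, -0.195, 0.003], [0.004, 0.003, -1.0]]
force: [-0.3, -1.6, 0.0]
finger_gap: 0.068
```

Emit:
move_arm(steps=[[238,-0.1,0,0,0,0,0],[238,-0.4,0,0,0,0,0],[238,-0.4,0,-1,0,0,0],[238,-0.4,0,-4,0,0,0],[238,-0.4,0,-8,0,0,0]])

```text
clock: 13.0
tool_pos: [518.9, 245.8, 95.7]
eef_rot: [[0.195, 0.981, -0.001], [0.981, -0.195, 0.002], [0.001, -0.001, -1.0]]
force: [1.0, -0.1, 0.5]
finger_gap: 0.066
```

Emit:
move_arm(steps=[[238,0,0,-4,0,0,0],[238,-4,0,-8,0,0,0],[238,-8,0,-11,0,0,0],[238,-12,0,-11,0,0,0],[238,-14,0,-11,0,0,0]])

```text
clock: 13.5
tool_pos: [491.3, 105.4, 208.3]
eef_rot: [[0.198, 0.98, 0.003], [0.98, -0.198, 0.001], [0.002, 0.002, -1.0]]
force: [0.3, 0.3, -0.3]
finger_gap: 0.064
```

```bash
python3 - <<'E'
from h import *; from goto import rem
f=grab('wrist','w8'); rem(95,0,15); g=grab('scene','s8'); t=grab('top','t8')
w=np.clip(f['image'][:,:,::-1]*1.4,0,255).astype(np.uint8)
c=cv2.resize(np.clip(g['image'][140:220,140:260,::-1]*1.6,0,255).astype(np.uint8),(576,384),interpolation=cv2.INTER_CUBIC)[:,140:428]
cv2.imwrite('pics/end.png',np.hstack([w,c]))
E
```

```text
clock 13.55 pos [490.2 103.6 207.5] F [-2.1 -2.  -0.5] shift cm [16.08 -2.04 19.24] turn [ 0.05  0.04 -0.02] gap 0.068
```

View pics/end.png

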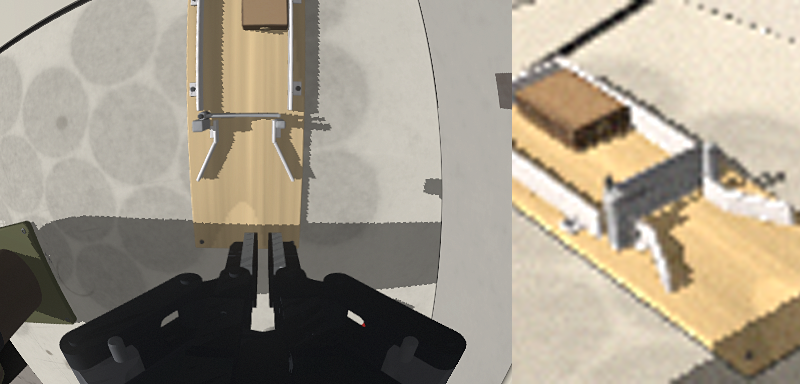

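Picture 12: the leaf is shut (row 116, 205–282), with the block behind it in the bay (243–288, 0–30). A last check by numbers, without another view.

```bash
python3 - <<'E'
from h import *
B=np.load('B.npy')
for n in('s8','t8'):
    F=load(n); h=cv2.cvtColor(F['image'],cv2.COLOR_RGB2HSV).astype(int); v,u=np.mgrid[0:384,0:512]; K=F['intrinsics']; z=F['z_map']
    W=np.asarray(F['xyz'])+np.stack([(u-K[0,2])/K[0,0]*z,-(v-K[1,2])/K[1,1]*z,-z],-1)@np.asarray(F['orientation']).T
    L=(W[...,:2]-[483.5,172])@B
    m=(L[...,0]>60)&(L[...,0]<181)&(abs(L[...,1])<46)&(W[...,2]>28)&(W[...,2]<36)&(h[...,1]>60)
    r=cv2.minAreaRect(L[m].astype(np.float32)); A=np.c_[L[m],np.ones(m.sum())]; pl=np.linalg.lstsq(A,W[m][:,2],rcond=None)[0]
    print(n,m.sum(),'z',np.median(W[m][:,2]),r,'slope',pl[:2].round(3))
    m=(abs(L[...,0])<60)&(L[...,1]>-34)&(L[...,1]<34)&(W[...,2]>36)&(W[...,2]<56)
    if m.sum()>10: p=np.polyfit(L[m][:,1],L[m][:,0],1); print('leaf slope rad',m.sum(),p)
s=robot.sense(); print(s['force'],s['joint_vel'].round(3))
E
```

```text
s8 176 z 32.82878425499922 ((132.1475067138672, -20.074256896972656), (77.27311706542969, 49.597999572753906), 1.0369658470153809) slope [ 0.001 -0.017]
leaf slope rad 83 [ 0.05703263 -2.63908682]
t8 0 z nan ((0.0, 0.0), (0.0, 0.0), 0.0) slope [0. 0.]
[ 0.75607675  0.73540586 -0.19634605] [ 0.035  0.026  0.017 -0.014  0.008  0.004]
  return _methods._mean(a, axis=axis, dtype=dtype,
  ret = ret.dtype.type(ret / rcount)
```

```bash
python3 -c "
from cell import robot
print(robot.hand_in())"
```

```text
the job is handed in; nothing more can be done
None
```

The brown mould block is in the bay with the gate shut behind it, and the job is handed in; no verdict came back.

I laid the block on the feed end with its long side along the lane. I then pushed it with nearly closed fingers through the throat and the gate, backed off and lifted clear. The last reading was at about 13.6 s on the robot's clock.

**Last checks (scene camera depth):**
- **Block:** it lies at lane x ≈ 132 mm, y ≈ -20 mm. Its top is at z ≈ 32.8 mm, so it is flat on the floor, and it is turned about 1°.
- **Gate:** it looks shut in both the wrist and scene pictures. The fitted leaf line was 0.057 rad off, in the direction opposite to opening, so I took it as noise.
- **Robot:** it is clear of everything.

**What failed or disagreed:**
- The final top-view check gave no reading because the arm hid the bay, so the block's end position rests on one camera's depth.
- The block yawed up to about 13° in the gate under the leaf's push, then straightened along the bay side; that is why it sits off centre.
- I did not measure the gate-step angles. The picture at lane x ≈ 11 mm showed the leaf about 60° open with the block flat.

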